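Open a touch-latch cupboard on the former-finishing bench

TASK

Open the narrower of the two handleless cupboards on the bench: press its door inwards near the free edge until the catch lets go, take your finger away so that the door springs ajar by itself, then put a fingertip behind the free edge and push the door wide open, about square to the cupboard, and leave it there. Only push with the fingers: do not pinch the door between them. Leave the wider cupboard's door alone and shut, and do not shift, lift or topple anything standing about.

Things in the scene. Friction and masses are not known exactly. Their poses are not given: they have to be found in the camera images.
- narrow: the narrower cupboard, fixed: grey carcass 200 mm wide (along its y), 180 mm deep (x), 260 mm tall, on a dark plinth. Origin at bench level under the middle of the carcass's front plane; x points into the cupboard, y to the left seen from the robot. A white door covers the front, 10 mm clear of it: shut, its back face is at x = -10 mm and its front face at x = -26 mm
- narrow_door (a joint): angle of the narrow door, rad: 0 shut, negative when pressed in (stop at -0.05), about 0.4 sprung ajar, 1.57 square to the cupboard, stop at 1.75. Hinged at its left (+y) edge, free at its right (-y) edge. Latched, it cannot be pulled open; past ajar it swings with light friction and stays where it is left
- narrow_press (a point): where to press: on the narrow door's front face, 30 mm from the free edge and 30 mm below the top; moves with the door. About 4 N pushes it in; after 5 to 6 mm of travel the catch lets go (stop at about 8 mm). When the finger backs off, a spring plunger behind the middle of the leaf swings the door ajar within a second
- narrow_hinge (a point): top end of the narrow door's vertical hinge axis, at the back face of the leaf, at the height of the door's top (260 mm above the bench, flush with the cupboard's top)
- narrow_edge (a point): top corner of the narrow door's free edge, at the back face of the leaf, 200 mm from the hinge axis; moves with the door. Ajar, the gap between it and the carcass is about 80 mm
- narrow_face: the narrow door's leaf, 200 mm wide, 16 mm thick, 70 to 260 mm above the bench: its white front skin (8 mm). Origin at the lower end of the hinge axis, the leaf along its -y, front towards its -x; turns with the door
- narrow_back: the light wooden back skin (8 mm) of the narrow door's leaf; same origin and axes as the front skin
- wide: the wider cupboard, fixed: same make, depth, height and latch as the narrow one, but 300 mm wide; origin and axes likewise. To be left shut
- wide_door (a joint): angle of the wide cupboard's door, rad: 0 shut; leave it
- jar: a closed jar with a metal cap, 56 mm across and 70 mm tall, standing at the rear of the narrow cupboard's top; origin under its base. Leave alone
- bowl: a white ceramic bowl, 110 mm across and 50 mm tall, standing at the rear of the wide cupboard's top; origin under its base. Leave alone
- block: a low terracotta-brown rubbing block, 80 x 50 x 30 mm, lying on the bench in front of the cupboards; origin under its centre. Leave alone
- brush: a hand brush lying on the bench in front of the cupboards, under 45 mm tall. Leave alone
- dish: a shallow steel dish, 110 mm across and 20 mm tall, on the bench in front of the cupboards; origin under its base. Leave alone
- former: a white ceramic hand-shaped glove former, 330 mm tall, standing upright on its cuff on the left of the bench; origin under its base. Leave alone
- bottle: a grey bottle, 66 mm across and 190 mm tall, standing on the right of the bench; origin under its base. Leave alone

How it is judged:
By the outcome, as a careful person would: the job done as asked, in the order asked, and still so for the second after the job is handed in, with the robot touching nothing.
It also fails if it takes over 48 s, if anything falls off the work surface, if the arm or the gripper's body presses on something with over 40 N, if the wrist force passes 120 N, or if a joint passes its speed limit or range.

ROBOT

A 7-joint arm with a two-finger parallel gripper is mounted at the origin on the work surface. World frame = base frame: x ahead of the robot, y to its left, z up, the work surface at z = 0. Lengths are in m, angles in rad, forces in N, time in s.
With the tool pointing down it reaches from about 0.35 to 0.9 m from the base axis. Payload 8.1 kg.
Tool frame: the origin (TCP) lies at the centre of the arm's flange, where the gripper is bolted on; the fingertips stand 178 mm ahead of it and the grasp point (between the pads) lies 159 mm ahead of it; x points along the fingers, z is the direction in which the jaws open and shut, and the axes are right-handed (so a half turn about x gives the same grasp; the last joint's range is limited). The gripper opens to 92 mm and grips with 3 to 60 N. Pads are 19 mm wide; open, the fingers measure 130 mm over their backs; the gripper's body (75 mm by 190 mm) begins 47 mm behind the grasp point.
Start: joints at [-1.312, 0.434, 0.025, 1.573, -0.012, 1.134, -0.075], TCP at [0.221, 0.585, 0.405] pointing down, gripper open.
Joint ranges: [-2.62, 2.62], [-0.44, 2.09], [-1.27, 1.32], [0.08, 2.57], [-1.32, 4.46], [0.12, 2], [-2.74, 2.74]. Speed limits (rad/s): [2.22, 2.22, 3.01, 3.01, 3.14, 3.14, 3.14].

INTERFACE

Orientations are given as a rotation vector (axis times angle).
In Python, from cell import arm, get_image, search_frame, pinpoint gives the robot as it stands.
- The arm moves only by the tool arm_command, never from a script. Its argument "motion" is a list of rows, each a list of 7 numbers: the finger opening in mm, from 0 to 91.8, then the shift along the tool's x, y, z in mm, then the turn, a rotation vector about the tool's x, y, z in degrees. In form: [[fingers, x, y, z, ax, ay, az], ...]. A call has 1 to 5 rows; each row shifts and turns the commanded pose from where the row before left it, along the tool's axes as they then stand; what a row does not reach is not made up. A row lasts 1/8 s, in which the tool goes at most 62.5 mm and 10.7 degrees, less where a joint would pass 70% of its speed; a pose out of reach is approached as far as the arm can. A call with a gripper value outside its range is refused whole. The fingers move at their own pace and stop on an object; "newtons" is the grip in N (left out, the last holds). Time passes only in rows, so rows that do not move let the fingers close. It gives the time, the measured TCP pose, the force and the opening at its end, in the units of the state.
- arm.observe(): the state, without advancing time (a new reading comes with each control period).
- get_image(name): name is "side" or "top" or "wrist"; returns a dict with "frame" (480x640x3 uint8, red, green, blue), "range_z" (480x640 float32, m along the optical axis (not along the pixel's ray), 0 where there is no reading), "K" (3x3 intrinsics, pixels), "distortion" ([k1, k2, p1, p2, k3] as OpenCV has them; the pictures are not rectified), "origin" and "rotation" of the camera in the world; the wrist camera has in their place "tool_from_camera" (4x4, takes a point from camera to tool coordinates, whose origin is the TCP and whose axes are the tool frame's). Camera axes: x right, y down, z forward; pixel columns grow to the right and rows downward; lengths in m; the calibration is good to about 2 mm. A picture is of the moment at which its call begins: read the wrist's pose just before it.
- arm.sign_off(): hands the job in, once; it reports no verdict.
Trained networks look in the newest picture that a camera, given by its name, has taken for a name from the list of things; names that differ only in an ending like _2 or _b are one class to them, and where a whole thing is asked for, a point or a joint stands for the part that bears it (a point fixed in the world has none). Each returns a list of dicts, best first, with "p" (0 to 1); they miss things now and then, are a little off and sometimes report something else, mostly with a low value. They report only what shows in the picture. A call takes as long as a camera call.
- search_frame(camera, target): "point" ([x, y, z] in m, in world coordinates, good to about 4 mm: the middle of the surface that is visible of it).
- pinpoint(camera, target): "point" ([x, y, z] in m, in world coordinates, good to about 4 mm: a listed point, or the origin of a listed thing).
The state is a dict: "clock": time; "joints": joint angles; "dq": joint speeds; "joint_efforts": joint torques, N m; "position": TCP position; "ee_rot": TCP orientation; "force": force on the tool from outside, world axes, zero at the start; "ft_torque": the same for the moment, N m; "width": opening from 0.0 (shut) to 1.0 (fully open).
Only numpy, scipy, OpenCV 4.12 (cv2) and the standard library are available. Lean on these libraries where they do the work, as an engineer would, in place of code of your own. Each camera call takes 0.05 s, during which the arm holds its last target. There are 200 camera calls.

## Working session

There is one attempt and no reset: what is moved stays moved. The work goes in short steps, Python scripts to look and compute and a tool call to move; the robot and the scene stay as the last step left them, time stands still between calls to the robot, and variables do not carry over. Pictures are saved under pics/ and viewed, about 8 in all and at most 12, crops included, and the job is handed in when it is done.

Besides the shell and the picture viewer there is one more tool, called after ">>>" by a JSON object that holds its "op" and its "data". arm_command: Moves the arm, as the interface text tells. Its arguments: {"type":"object","properties":{"motion":{"type":"array"},"newtons":{"type":"number"}},"required":["motion"]}

```bash
mkdir -p pics; ls; python3 - <<'E'
from cell import arm,get_image,search_frame,pinpoint
import cv2
s=arm.observe();print(s)
for c in("side","top"):
    d=get_image(c);cv2.imwrite(f"pics/{c}0.png",d["frame"][:,:,::-1]);print(c,d["origin"],d["rotation"])
    for t in("narrow_press","narrow_hinge","narrow_edge","narrow","wide","former","bottle","block","jar","dish","brush"):
        r=pinpoint(c,t)[:2];print(c,t,[([round(float(v),3) for v in q["point"]],round(q["p"],2)) for q in r])
E
```

```text
pics
{'clock': 0.0, 'joints': array([-1.31160113,  0.43518674,  0.02501709,  1.57406724, -0.01159472,
        1.13398268, -0.07510708]), 'dq': array([-0.00122799, -0.00073586, -0.00147809, -0.00041434, -0.00101103,
        0.00037794,  0.00154719]), 'joint_efforts': array([-1.21255263e-03, -6.67855453e+01,  9.84328799e-01, -3.14454138e+01,
       -6.07521040e-02,  4.31434333e-02,  1.68864899e-04]), 'position': array([0.22119354, 0.58431226, 0.40397934]), 'ee_rot': array([-0.93956786,  1.36012049,  0.93795184]), 'force': array([-0.14795356,  0.04227986, -0.27124445]), 'ft_torque': array([-0.03996416, -0.00099652, -0.00636718]), 'width': 0.9988098431171251}
side [ 0.63112701 -0.48208945  1.60820962] [-2.81421842 -0.20373831  0.04610776]
side narrow_press [([0.526, -0.27, 0.231], 0.91)]
side narrow_hinge [([0.544, -0.095, 0.261], 0.76)]
side narrow_edge [([0.542, -0.299, 0.261], 0.59)]
side narrow [([0.55, -0.196, 0.002], 0.93)]
side wide [([0.561, 0.204, -0.0], 0.85)]
side former [([0.595, 0.519, 0.002], 0.81), ([0.408, -0.0, -0.001], 0.68)]
side bottle []
side block [([0.396, -0.275, 0.001], 0.83)]
side jar [([0.688, -0.17, 0.263], 0.64)]
side dish [([0.367, 0.284, -0.0], 0.75)]
side brush [([0.406, -0.003, -0.001], 0.91)]
top [ 0.2972557  -0.00450505  1.52920424] [-2.10130031  2.15498675 -0.20601969]
top narrow_press [([0.528, -0.27, 0.233], 0.93)]
top narrow_hinge [([0.542, -0.098, 0.26], 0.77)]
top narrow_edge [([0.544, -0.304, 0.262], 0.57)]
top narrow [([0.551, -0.202, -0.003], 0.65)]
top wide [([0.562, 0.202, 0.001], 0.72), ([0.399, -0.279, 0.002], 0.39)]
top former [([0.591, 0.516, 0.001], 0.71), ([0.566, 0.202, 0.001], 0.49)]
top bottle [([0.587, -0.502, 0.003], 0.88)]
top block [([0.397, -0.277, -0.002], 0.73), ([0.523, -0.268, 0.23], 0.28)]
top jar []
top dish [([0.359, 0.278, -0.005], 0.55)]
top brush [([0.409, -0.004, -0.003], 0.86)]
```

View pics/top0.png

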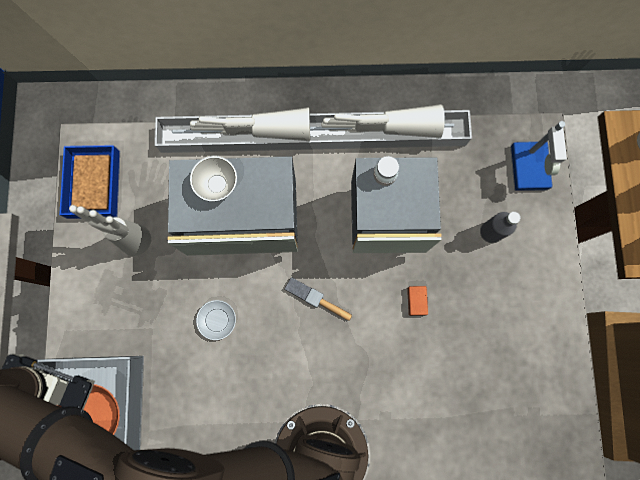

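View pics/side0.png

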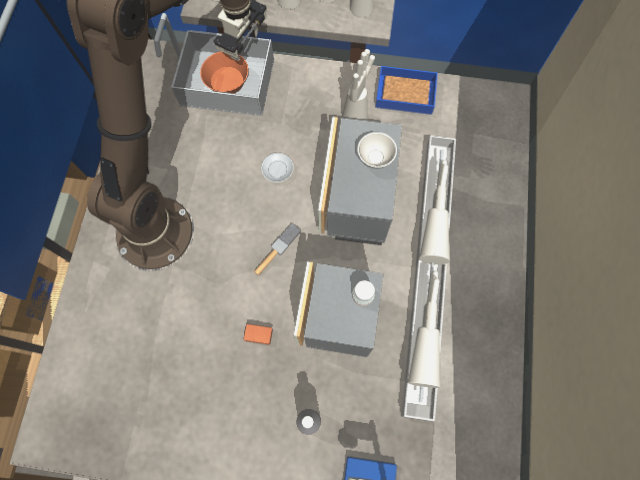

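The top view shows the narrow cupboard at right, with its door along row ~237 at cols 357–440. The side view agrees: narrow is the lower cupboard, and the block is at (258,333), clear of fingers kept at z≈0.21. The network points match the given sizes (hinge–edge 204 mm, height 0.26).

```bash
cat > h.py <<'E'
from cell import arm
import numpy as np
from scipy.spatial.transform import Rotation as R
np.set_printoptions(precision=3,suppress=True)
def st():
    s=arm.observe();r=R.from_rotvec(s["ee_rot"]);p=np.array(s["position"])
    print("t",round(s["clock"],2),"tcp",p,"tip",p+r.apply([.178,0,0]),"F",s["force"],"w",round(s["width"],2),"q",s["joints"])
    print(r.as_matrix());return p,r
def to(q,n=1,r=None,p=None):
    s=arm.observe();r=R.from_rotvec(s["ee_rot"]);p=np.array(s["position"])
    print("shift mm",r.inv().apply(np.array(q)-p)*1000/n)
E
python3 - <<'E'
from h import *
p,r=st()
w=R.from_matrix(np.array([[0,0,-1],[1,0,0],[0,1,0]]).T)
for yz in([0,1,0],[0,-1,0]):
    x=np.array([0,0,-1]);z=np.array(yz);m=R.from_matrix(np.array([x,np.cross(z,x),z]).T)
    print(np.degrees((r.inv()*m).as_rotvec()))
to([.42,.25,.42],6)
E
```

```text
t 1.2 tcp [0.221 0.585 0.405] tip [0.221 0.585 0.227] F [-0.621  0.348  0.825] w 1.0 q [-1.312  0.435  0.025  1.573 -0.012  1.134 -0.075]
[[ 0.    -0.935  0.354]
 [ 0.     0.354  0.935]
 [-1.    -0.     0.   ]]Traceback (most recent call last):
  File "<stdin>", line 3, in <module>
  File "scipy/spatial/transform/_rotation.pyx", line 1143, in scipy.spatial.transform._rotation.Rotation.from_matrix
ValueError: Non-positive determinant (left-handed or null coordinate frame) in rotation matrix 0: [[ 0.  1.  0.]
 [ 0.  0.  1.]
 [-1.  0.  0.]].
```

>>> {"op": "arm_command", "data": {"motion": [[0,-10,0,0,-10.35,0,0],[0,-10,0,0,-10.35,0,0],[0,0,-28,-47,0,0,0],[0,0,-28,-47,0,0,0],[0,0,-28,-47,0,0,0]], "newtons": 20}}

```text
clock: 1.82
position: [0.3059, 0.4419, 0.4248]
ee_rot: [-1.209, 1.209, 1.209]
force: [0.3, -0.4, 0.5]
width: 0.504
```

>>> {"op": "arm_command", "data": {"motion": [[0,0,-28,-47,0,0,0],[0,0,-28,-47,0,0,0],[0,0,-28,-47,0,0,0],[0,0,-15,-55,0,0,0],[0,0,-8,-60,0,0,0]]}}

```text
clock: 2.45
position: [0.4126, 0.1857, 0.4249]
ee_rot: [-1.209, 1.209, 1.208]
force: [0.9, 0.3, -0.2]
width: 0.007
```

>>> {"op": "arm_command", "data": {"motion": [[0,0,-5,-57,0,0,0],[0,0,-5,-57,0,0,0],[0,0,-5,-57,0,0,0],[0,0,-5,-57,0,0,0],[0,0,-5,-57,0,0,0]]}}

```text
clock: 3.08
position: [0.4367, -0.0994, 0.4251]
ee_rot: [-1.209, 1.208, 1.208]
force: [0.8, 0.0, 0.0]
width: 0.006
```

>>> {"op": "arm_command", "data": {"motion": [[0,0,-5,-57,0,0,0],[0,5,-5,-57,0,0,0],[0,5,-5,-57,0,0,0],[0,10,0,0,0,0,0],[0,0,0,0,0,0,0]]}}

```text
clock: 3.7
position: [0.4515, -0.2682, 0.4039]
ee_rot: [-1.207, 1.21, 1.21]
force: [-0.0, 0.6, -0.5]
width: 0.004
```

```bash
python3 - <<'E'
from h import *
from cell import get_image,pinpoint
import cv2
p,r=st()
d=get_image("wrist");cv2.imwrite("pics/w1.png",d["frame"][:,:,::-1])
for t in("narrow_press","narrow_hinge","narrow_edge"):print(t,[(q["point"],q["p"]) for q in pinpoint("wrist",t)[:1]])
d=get_image("side");cv2.imwrite("pics/s1.png",d["frame"][:,:,::-1])
E
```

```text
t 3.7 tcp [ 0.452 -0.268  0.404] tip [ 0.451 -0.268  0.226] F [-0.01   0.632 -0.467] w 0.0 q [ 0.031  0.287  0.516  1.847 -0.161  1.052  2.18 ]
[[-0.002 -1.     0.001]
 [ 0.001  0.001  1.   ]
 [-1.     0.002  0.001]]
narrow_press []
narrow_hinge []
narrow_edge []
```

>>> {"op": "arm_command", "data": {"motion": [[0,12,-15,0,0,0,0],[0,0,-15,0,0,0,0],[0,0,-10,0,0,0,0],[0,0,0,0,0,0,0]]}}

```text
clock: 4.45
position: [0.4928, -0.2684, 0.3925]
ee_rot: [-1.21, 1.209, 1.209]
force: [-0.5, -0.1, 0.6]
width: 0.009
```

>>> {"op": "arm_command", "data": {"motion": [[0,0,-5,0,0,0,0],[0,0,-3,0,0,0,0],[0,0,-3,0,0,0,0],[0,0,0,0,0,0,0]]}}

```text
clock: 4.95
position: [0.5029, -0.2686, 0.3928]
ee_rot: [-1.209, 1.209, 1.209]
force: [0.5, 0.4, -0.1]
width: 0.005
```

>>> {"op": "arm_command", "data": {"motion": [[0,0,-2,0,0,0,0],[0,0,-2,0,0,0,0],[0,0,0,0,0,0,0]]}}

```text
clock: 5.32
position: [0.5069, -0.2686, 0.3927]
ee_rot: [-1.209, 1.209, 1.209]
force: [0.2, 0.2, 0.4]
width: 0.007
```

>>> {"op": "arm_command", "data": {"motion": [[0,0,-2,0,0,0,0],[0,0,-2,0,0,0,0],[0,0,0,0,0,0,0]]}}

```text
clock: 5.7
position: [0.5109, -0.2686, 0.3927]
ee_rot: [-1.209, 1.209, 1.209]
force: [-1.2, 0.9, -0.6]
width: 0.008
```

Contact may be just starting.

>>> {"op": "arm_command", "data": {"motion": [[0,0,-2,0,0,0,0],[0,0,0,0,0,0,0]]}}

```text
clock: 5.95
position: [0.5129, -0.2686, 0.3927]
ee_rot: [-1.209, 1.209, 1.209]
force: [-1.0, 0.0, -0.2]
width: 0.005
```

>>> {"op": "arm_command", "data": {"motion": [[0,0,-2,0,0,0,0],[0,0,0,0,0,0,0]]}}

```text
clock: 6.2
position: [0.5147, -0.2688, 0.3927]
ee_rot: [-1.209, 1.21, 1.209]
force: [-0.8, -1.2, 1.0]
width: 0.003
```

>>> {"op": "arm_command", "data": {"motion": [[0,0,-1.5,0,0,0,0],[0,0,0,0,0,0,0]]}}

```text
clock: 6.45
position: [0.516, -0.2689, 0.3927]
ee_rot: [-1.208, 1.21, 1.209]
force: [-3.0, -1.2, 0.8]
width: 0.007
```

>>> {"op": "arm_command", "data": {"motion": [[0,0,-2,0,0,0,0],[0,0,0,0,0,0,0]]}}

```text
clock: 6.7
position: [0.5182, -0.269, 0.3927]
ee_rot: [-1.209, 1.21, 1.209]
force: [-2.0, -3.1, 0.1]
width: 0.006
```

>>> {"op": "arm_command", "data": {"motion": [[0,0,-1.5,0,0,0,0],[0,0,0,0,0,0,0]]}}

```text
clock: 6.95
position: [0.5198, -0.2688, 0.3927]
ee_rot: [-1.209, 1.21, 1.209]
force: [-3.3, -2.6, 0.2]
width: 0.004
```

```bash
python3 - <<'E'
from h import *
from cell import get_image
import cv2
st()
d=get_image("side");f=d["frame"][200:400,200:420];cv2.imwrite("pics/s2.png",cv2.resize(f,None,fx=3,fy=3)[:,:,::-1])
st()
E
```

```text
t 6.95 tcp [ 0.52  -0.269  0.393] tip [ 0.52  -0.269  0.215] F [-3.293 -2.559  0.236] w 0.0 q [ 0.03   0.401  0.497  1.72  -0.213  1.075  2.166]
[[-0.    -1.     0.001]
 [-0.     0.001  1.   ]
 [-1.     0.    -0.   ]]
t 7.0 tcp [ 0.52  -0.269  0.393] tip [ 0.52  -0.269  0.215] F [-3.548 -2.034 -0.264] w 0.0 q [ 0.03   0.401  0.497  1.72  -0.213  1.075  2.166]
[[-0.    -1.     0.001]
 [-0.     0.001  1.   ]
 [-1.     0.    -0.   ]]
```

>>> {"op": "arm_command", "data": {"motion": [[0,0,-1,0,0,0,0],[0,0,0,0,0,0,0]]}}

```text
clock: 7.25
position: [0.5208, -0.2687, 0.3927]
ee_rot: [-1.209, 1.21, 1.209]
force: [-2.1, -3.1, 0.2]
width: 0.007
```

>>> {"op": "arm_command", "data": {"motion": [[0,0,-1,0,0,0,0],[0,0,0,0,0,0,0]]}}

```text
clock: 7.5
position: [0.5218, -0.2687, 0.3927]
ee_rot: [-1.209, 1.21, 1.209]
force: [-3.5, -2.8, -0.3]
width: 0.003
```

View pics/s2.png

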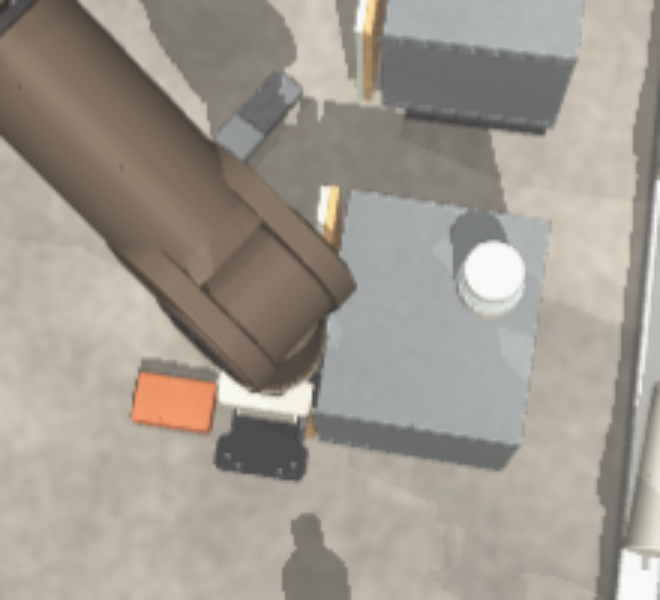

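The crop shows the gripper at the door's free end (around 265,420), with the jar and block untouched. I'll press on in small steps.

>>> {"op": "arm_command", "data": {"motion": [[0,0,-1,0,0,0,0],[0,0,0,0,0,0,0]]}}

```text
clock: 7.75
position: [0.5224, -0.2687, 0.3927]
ee_rot: [-1.208, 1.21, 1.209]
force: [-6.0, -2.0, 1.1]
width: 0.005
```

>>> {"op": "arm_command", "data": {"motion": [[0,0,-1,0,0,0,0],[0,0,0,0,0,0,0]]}}

```text
clock: 8.0
position: [0.5227, -0.2688, 0.3926]
ee_rot: [-1.206, 1.211, 1.211]
force: [-9.0, -2.3, 3.3]
width: 0.006
```

The stop was felt at x≈0.5225, about 8 mm of travel. I'm backing off well clear so the door can spring.

>>> {"op": "arm_command", "data": {"motion": [[0,0,30,0,0,0,0],[0,0,40,-10,0,0,0],[0,0,40,-30,0,0,0],[0,0,15,-40,0,0,0],[0,0,0,-20,0,0,0]]}}

```text
clock: 8.62
position: [0.398, -0.3701, 0.3935]
ee_rot: [-1.209, 1.209, 1.205]
force: [-0.2, 0.3, -0.7]
width: 0.005
```

>>> {"op": "arm_command", "data": {"motion": [[0,-15,0,-10,0,0,0],[0,-10,0,0,0,0,0],[0,0,0,0,0,0,0],[0,0,0,0,0,0,0]]}}

```text
clock: 9.12
position: [0.3991, -0.3777, 0.4174]
ee_rot: [-1.209, 1.208, 1.21]
force: [-0.0, -0.0, 0.6]
width: 0.002
```

```bash
python3 - <<'E'
from h import *
from cell import get_image,pinpoint
import cv2
st()
for c in("side","top"):
    d=get_image(c);cv2.imwrite(f"pics/{c}3.png",d["frame"][:,:,::-1])
    for t in("narrow_hinge","narrow_edge","narrow_press"):print(c,t,[(np.array(q["point"]),round(q["p"],2)) for q in pinpoint(c,t)[:1]])
E
```

```text
t 9.12 tcp [ 0.399 -0.378  0.417] tip [ 0.399 -0.378  0.239] F [-0.014 -0.009  0.574] w 0.0 q [ 0.238  0.321  0.559  1.775 -0.19   1.1    2.433]
[[ 0.    -1.    -0.001]
 [ 0.001 -0.001  1.   ]
 [-1.    -0.     0.001]]
side narrow_hinge [(array([ 0.543, -0.097,  0.261]), 0.66)]
side narrow_edge [(array([ 0.466, -0.283,  0.262]), 0.56)]
side narrow_press [(array([ 0.462, -0.249,  0.231]), 0.67)]
top narrow_hinge [(array([ 0.541, -0.099,  0.26 ]), 0.6)]
top narrow_edge [(array([ 0.468, -0.284,  0.259]), 0.76)]
top narrow_press [(array([ 0.461, -0.25 ,  0.23 ]), 0.83)]
```

View pics/side3.png

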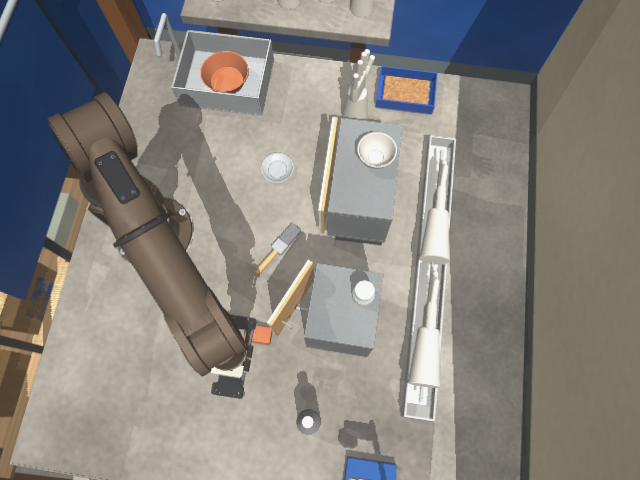

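The door is ajar: its free edge is at pixel (270,330), or (0.467,-0.283), θ≈0.39. Next I go round outside the edge, turn with the leaf, lower, and slip in behind it.

>>> {"op": "arm_command", "data": {"motion": [[0,0,-34,12,0,0,0],[0,0,-34,13,0,0,0],[0,0,0,0,10.5,0,0],[0,0,0,0,10.5,0,0],[0,24,0,0,0,0,0]]}}

```text
clock: 10.15
position: [0.4673, -0.354, 0.3947]
ee_rot: [-0.935, 1.361, 0.93]
force: [-0.4, 0.0, -0.2]
width: 0.007
```

```bash
python3 - <<'E'
from h import *
st();to([.501,-.270,.393])
E
```

```text
t 10.15 tcp [ 0.467 -0.354  0.395] tip [ 0.468 -0.354  0.217] F [-0.379  0.01  -0.243] w 0.01 q [ 0.121  0.417  0.616  1.722 -0.268  1.084  2.024]
[[ 0.003 -0.932  0.361]
 [-0.002  0.361  0.932]
 [-1.    -0.003 -0.001]]
shift mm [ 1.603 -1.074 90.521]
```

>>> {"op": "arm_command", "data": {"motion": [[0,0,0,30,0,0,0],[0,0,0,30,0,0,0],[0,0,0,28,0,0,0],[0,0,0,0,0,0,0]]}}

```text
clock: 10.65
position: [0.4995, -0.2691, 0.3934]
ee_rot: [-0.937, 1.359, 0.939]
force: [0.6, -1.1, 0.6]
width: 0.003
```

```bash
python3 - <<'E'
from h import *
h=np.array([.5425,-.098]);st()
# waypoints: finger centre on back face, thickness half .0115
for th in np.radians([23,33,43,53,63,73,83,90]):
    u=np.array([-np.sin(th),-np.cos(th)]);n=np.array([np.cos(th),-np.sin(th)])
    print(np.degrees(th),h+.17*u+.0125*n)
E
```

```text
t 10.65 tcp [ 0.499 -0.269  0.393] tip [ 0.499 -0.269  0.215] F [ 0.575 -1.06   0.585] w 0.0 q [-0.038  0.384  0.603  1.768 -0.246  1.067  1.859]
[[-0.    -0.935  0.355]
 [ 0.001  0.355  0.935]
 [-1.     0.     0.001]]
23.0 [ 0.488 -0.259]
33.0 [ 0.46  -0.247]
43.0 [ 0.436 -0.231]
53.0 [ 0.414 -0.21 ]
63.0 [ 0.397 -0.186]
73.0 [ 0.384 -0.16 ]
83.0 [ 0.375 -0.131]
90.0 [ 0.372 -0.111]
```

>>> {"op": "arm_command", "data": {"motion": [[0,0,7,0,1,0,0],[0,0,7,0,1,0,0],[0,0,8,0,3,0,0],[0,0,12,0,4,0,0],[0,0,0,0,0,0,0]]}}

```text
clock: 11.28
position: [0.4659, -0.2584, 0.3939]
ee_rot: [-0.813, 1.413, 0.814]
force: [0.7, -0.6, 0.0]
width: 0.004
```

```bash
python3 - <<'E'
from h import *
st()
from cell import get_image,pinpoint
for c in("side","top"):
    d=get_image(c)
    print(c,[(np.array(q["point"]),round(q["p"],2)) for q in pinpoint(c,"narrow_edge")[:1]])
E
```

```text
t 11.28 tcp [ 0.466 -0.258  0.394] tip [ 0.466 -0.258  0.216] F [ 0.743 -0.589  0.042] w 0.0 q [-0.092  0.328  0.655  1.851 -0.23   1.039  1.7  ]
[[-0.    -0.865  0.502]
 [ 0.     0.502  0.865]
 [-1.     0.     0.   ]]
side [(array([0.672, 0.233, 0.266]), 0.38)]
top []
```

>>> {"op": "arm_command", "data": {"motion": [[0,0,15,-0.4,5,0,0],[0,0,15,-0.4,5,0,0],[0,0,15,-0.4,5,0,0],[0,0,15,-0.4,5,0,0],[0,0,15,-0.4,5,0,0]]}}

```text
clock: 12.1
position: [0.4087, -0.2117, 0.3938]
ee_rot: [-0.476, 1.518, 0.475]
force: [0.5, -0.8, -0.3]
width: 0.002
```

```bash
python3 - <<'E'
from h import *
p,r=st()
from cell import get_image,pinpoint
import cv2
d=get_image("side");f=d["frame"];cv2.imwrite("pics/s5.png",f[:,:,::-1])
print([(np.array(q["point"]),round(q["p"],2)) for q in pinpoint("side","narrow_edge")[:1]])
E
```

```text
t 12.1 tcp [ 0.409 -0.212  0.394] tip [ 0.409 -0.212  0.216] F [ 0.528 -0.842 -0.3  ] w 0.0 q [-0.282  0.197  0.769  2.016 -0.163  0.989  1.175]
[[ 0.    -0.571  0.821]
 [-0.001  0.821  0.571]
 [-1.    -0.001 -0.   ]]
[]
```

View pics/s5.png

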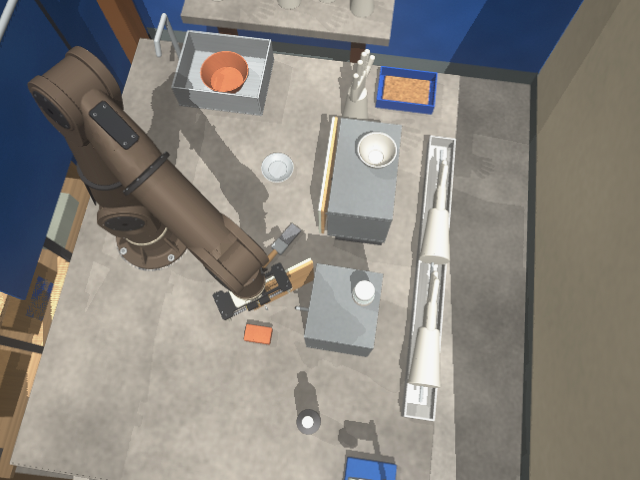

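The door, running from (312,262), is following the finger, and nothing else has moved. I'll continue the arc.

>>> {"op": "arm_command", "data": {"motion": [[0,0,15,-0.4,5,0,0],[0,0,15,-0.4,5,0,0],[0,0,15,-0.4,5,0,0],[0,0,15,-0.4,5,0,0],[0,0,12,-0.4,4,0,0]]}}

```text
clock: 12.82
position: [0.3768, -0.1478, 0.394]
ee_rot: [-0.151, 1.565, 0.15]
force: [0.1, -0.2, 0.0]
width: 0.005
```

>>> {"op": "arm_command", "data": {"motion": [[0,0,9,-0.4,3,0,0],[0,0,9,-0.4,3,0,0],[0,0,6,0,2,0,0],[0,0,0,0,0,0,0]]}}

```text
clock: 13.32
position: [0.3727, -0.1243, 0.3939]
ee_rot: [-0.043, 1.57, 0.043]
force: [0.5, -0.5, -0.1]
width: -0.001
```

```bash
python3 - <<'E'
from h import *
p,r=st()
from cell import get_image,pinpoint
for c in("side","top"):
    get_image(c)
    for t in("narrow_hinge","narrow_edge","narrow_press"):print(c,t,[(np.array(q["point"]),round(q["p"],2)) for q in pinpoint(c,t)[:1]])
E
```

```text
t 13.32 tcp [ 0.373 -0.124  0.394] tip [ 0.373 -0.124  0.216] F [ 0.46  -0.511 -0.115] w -0.0 q [-0.545  0.035  0.778  2.151 -0.03   0.965  0.304]
[[ 0.001 -0.054  0.999]
 [-0.     0.999  0.054]
 [-1.    -0.     0.001]]
side narrow_hinge [(array([ 0.546, -0.095,  0.26 ]), 0.68)]
side narrow_edge []
side narrow_press [(array([ 0.375, -0.095,  0.232]), 0.82)]
top narrow_hinge [(array([ 0.542, -0.1  ,  0.259]), 0.66)]
top narrow_edge []
top narrow_press [(array([ 0.371, -0.093,  0.235]), 0.78)]
```

>>> {"op": "arm_command", "data": {"motion": [[0,0,6,0,1.5,0,0],[0,0,5,0,1.5,0,0],[0,0,2,0,0,0,0],[0,0,0,0,0,0,0]]}}

```text
clock: 14.22
position: [0.3717, -0.1113, 0.3938]
ee_rot: [-0.0, 1.571, 0.0]
force: [0.0, -0.1, 0.3]
width: 0.002
```

>>> {"op": "arm_command", "data": {"motion": [[0,0,-12,0,0,0,0],[0,0,-30,-5,0,0,0],[0,0,-45,-10,0,0,0],[0,0,-45,-10,0,0,0],[0,-20,-40,0,0,0,0]]}}

```text
clock: 14.85
position: [0.3453, -0.2846, 0.4133]
ee_rot: [0.002, 1.573, -0.0]
force: [1.1, 0.2, 0.7]
width: 0.009
```

```bash
python3 - <<'E'
from h import *
p,r=st()
from cell import get_image,pinpoint
import cv2
for c in("side","top"):
    d=get_image(c);cv2.imwrite(f"pics/{c}6.png",d["frame"][:,:,::-1])
    for t in("narrow_hinge","narrow_edge","narrow_press","wide","block","jar","dish","brush","bottle","former"):print(c,t,[(np.array(q["point"]),round(q["p"],2)) for q in pinpoint(c,t)[:1]])
E
```

```text
t 14.85 tcp [ 0.345 -0.285  0.413] tip [ 0.345 -0.284  0.235] F [1.073 0.211 0.733] w 0.01 q [-0.242  0.16   0.948  2.02  -0.15   1.035  0.777]
[[-0.002  0.001  1.   ]
 [ 0.001  1.    -0.001]
 [-1.     0.001 -0.002]]
side narrow_hinge [(array([ 0.546, -0.098,  0.26 ]), 0.73)]
side narrow_edge [(array([ 0.345, -0.102,  0.261]), 0.85)]
side narrow_press [(array([ 0.373, -0.083,  0.232]), 0.59)]
side wide [(array([ 0.407, -0.005,  0.002]), 0.7)]
side block [(array([ 0.4  , -0.273, -0.001]), 0.62)]
side jar [(array([ 0.689, -0.171,  0.261]), 0.72)]
side dish [(array([ 0.361,  0.282, -0.002]), 0.63)]
side brush [(array([ 0.404, -0.002,  0.   ]), 0.92)]
side bottle [(array([ 0.592, -0.505, -0.004]), 0.76)]
side former [(array([ 0.596,  0.517, -0.004]), 0.84)]
top narrow_hinge [(array([ 0.538, -0.102,  0.258]), 0.74)]
top narrow_edge [(array([ 0.349, -0.103,  0.26 ]), 0.74)]
top narrow_press [(array([ 0.374, -0.081,  0.231]), 0.7)]
top wide [(array([ 0.564,  0.2  , -0.   ]), 0.82)]
top block [(array([ 0.399, -0.278, -0.002]), 0.71)]
top jar [(array([ 0.544, -0.099,  0.074]), 0.67)]
top dish [(array([ 0.36 ,  0.28 , -0.003]), 0.96)]
top brush [(array([ 0.41 , -0.004,  0.002]), 0.85)]
top bottle [(array([ 0.589, -0.505,  0.003]), 0.75)]
top former [(array([0.593, 0.516, 0.002]), 0.55)]
```

View pics/side6.png

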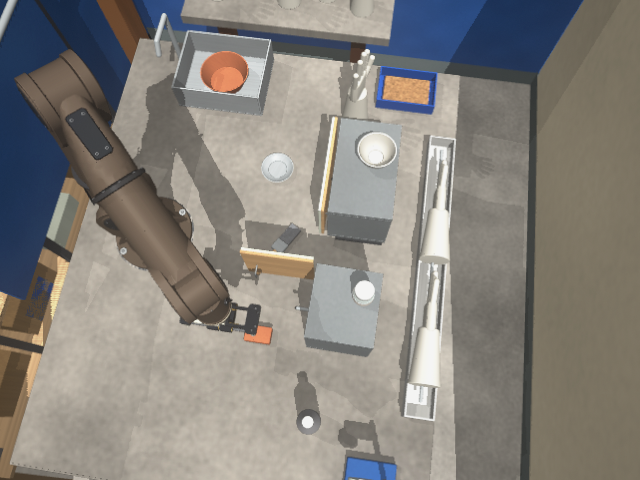

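The door stands square to the cupboard, from (313,262) to (242,250), and the gripper is clear. Everything else is where it was.

>>> {"op": "arm_command", "data": {"motion": [[0,-5,0,0,0,0,0],[0,0,0,0,0,0,0],[0,0,0,0,0,0,0]]}}

```text
clock: 16.32
position: [0.3466, -0.2833, 0.4188]
ee_rot: [0.0, 1.57, -0.0]
force: [-0.0, -0.2, 0.1]
width: 0.008
```

```bash
python3 -c "
from h import *
from cell import get_image,pinpoint
get_image('side');print(pinpoint('side','narrow_edge')[:1]);st();print(arm.sign_off())"
```

```text
[{'point': [0.3478, -0.1016, 0.2589], 'p': 0.72}]
t 16.43 tcp [ 0.347 -0.283  0.419] tip [ 0.347 -0.283  0.241] F [-0.925  0.088  1.068] w 0.0 q [-0.251  0.15   0.948  2.012 -0.141  1.046  0.762]
[[ 0.     0.001  1.   ]
 [ 0.     1.    -0.001]
 [-1.     0.     0.   ]]
the job is handed in; nothing more can be done
None
```

The narrow cupboard's door is open about square to the cupboard, and I handed the job in at 16.4 s of the 48 s allowed. With the fingers shut, I pressed the door to its stop (9 N). I then backed off so it sprang ajar (about 0.39 rad measured), put the fingertip behind the free edge, pushed the leaf round, and withdrew.

- **Door:** the last look put the free edge at (0.348, -0.102) and the hinge at about (0.542, -0.100), so roughly 90°. It had not moved since the finger left it.
- **Contact:** the gripper was clear of everything, with only sensor noise on the wrist force.
- **Other objects:** the block, dish, brush, bottle and former read within measuring error of their first positions, apart from the bottle in the side camera, which missed it at the start. The wider cupboard's door still looks shut in the picture, and the bowl looks unmoved; I checked both by eye only.
- **Disagreements:** two network reports at the end were wrong. The side camera placed "wide" on the brush, and the top camera placed "jar" near the hinge. The other camera's reading (wide from top, jar from side) matched its first position in each case.

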